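# Put the coffee counter's containers back on their own coasters

### The arm

A 6-joint arm with a two-finger parallel gripper is mounted at the origin on a cart in front of the work surface, level with it; the furniture and walls round the work are solid. World frame = base frame: x ahead of the robot, y to its left, z up, the work surface at z = 0. Lengths are in m, angles in degrees, forces in N, time in s.
With the tool pointing down it reaches from about 0.375 to 0.9 m from the base axis. Payload 3.1 kg.
Tool frame: the origin (TCP) lies at the very end of the fingers, on their centre line; the grasp point (between the pads) lies 19 mm behind it; z points along the fingers, y is the line along which they close (so a half turn about z gives the same grasp; the last joint's range is limited). The gripper opens to 87 mm and grips with 3 to 60 N. Pads are 19 mm wide; open, the fingers measure 117 mm over their backs; the gripper's body (75 mm by 190 mm) begins 51 mm behind the grasp point.
Start: joints at [61.564, 30.224, 82.088, -0, 67.689, -10.227], TCP at [0.195, 0.594, 0.223] pointing down, gripper open.
Joint ranges: [-176.69, 176.69], [-43.24, 126.21], [12.49, 139.97], [-82, 262], [0, 151.66], [-163.58, 163.58]. Speed limits (degrees/s): [159.86, 159.86, 180, 180, 180, 180].

### API

Orientations are given as a 3x3 rotation matrix whose columns are the frame's x, y, z axes.
In Python, from rig import readout, cams, bot gives the robot as it stands.
- The arm moves only by the shell command python3 -m inch 'ROWS'. ROWS is JSON, a list of rows, each a list of 5 numbers: the shift along the world's x, y, z in cm, then the turn about the world's z in degrees, then the finger opening in cm, from 0 to 8.7. In form: [[dx, dy, dz, twist, fingers], ...]. A call has 1 to 10 rows; each row is the pose to reach, as a shift and turn from the pose commanded when the call began; what a row does not reach only later rows make up. A row lasts 1/12 s, in which the tool goes at most 41.7 mm and 7.16 degrees, less where a joint would pass 70% of its speed; a pose out of reach is approached as far as the arm can. A call with a gripper value outside its range is refused whole. The fingers move at their own pace and stop on an object; the grip force is fixed at half the most. Time passes only in rows, so rows that repeat a pose let the fingers close. It gives the time, the measured TCP pose, the force, the opening and the grip force at its end, in the units of the state.
- readout.read_state(): the state, without advancing time (a new reading comes with each control period).
- cams.capture(name): name is "scene" or "side" or "wrist"; returns a dict with "image" (480x640x3 uint8, blue, green, red), "intrinsics" (3x3 intrinsics, pixels), "k1" (the pictures are not rectified: a ray, as slopes to the right and down, at radius r is drawn at 1 + k1 r^2 times it, then the intrinsics apply), "xyz" and "rotation" of the camera in the world; the wrist camera has in their place "tool_from_camera" (4x4, takes a point from camera to tool coordinates, whose origin is the TCP and whose axes are the flange's). Camera axes: x right, y down, z forward; pixel columns grow to the right and rows downward; lengths in m; the calibration is good to about 2 mm. A picture is of the moment at which its call begins: read the wrist's pose just before it. There is no depth.
- bot.hand_in(): hands the job in; it is judged then, once.
The state is a dict: "time_s": time; "joint_positions": joint angles; "qvel": joint speeds; "tau": joint torques, N m; "position": TCP position; "tcp_rot": TCP orientation; "force": force on the tool from outside, world axes, zero at the start; "moment": the same for the moment, N m; "opening": opening from 0.0 (shut) to 1.0 (fully open); "grasp_force": force on a finger pad.
Only numpy, scipy, OpenCV 4.12 (cv2) and the standard library are available. Lean on these libraries where they do the work, as an engineer would, in place of code of your own. Each camera call takes 0.05 s, during which the arm holds its last target. There are 200 camera calls.

### The job

The three containers have been put back on each other's coasters: rearrange them so that the creamer tin stands upright in the middle of the blue coaster, the honey jar in the middle of the yellow one and the steel beaker in the middle of the black one. The green coaster is free for parking one of them meanwhile. Keep the containers upright, and leave the sugar bowl, the sugar dispenser and the white mug where they are.

Things in the scene. Friction and masses are not known exactly. Their poses are not given: they have to be found in the camera images.
- creamer_tin: White and blue creamer tin with a dark blue lid (the one standing on a coaster; another far off on the right belongs to the room), round, 57 mm across, 94 mm high, 0.15 to 0.29 kg, rigid. Origin: centre of its underside; z up its axis. Starts standing on one of the coasters that are not its own. It can be gripped round the body from above.
- honey_jar: Clear rectangular honey jar with yellow honey and a cream-coloured lid that is fixed shut; 146 mm high in all, the body up to 128 mm, 0.43 to 0.87 kg. The body measures 58 mm along its own x (from -27 to +31 mm) and 74 mm along its own y (-37 to +37 mm): too wide for many grippers along y, so grip it across x. Origin: on its underside, 2 mm off the middle in x; z up. Starts on one of the coasters that are not its own.
- steel_beaker: Tall round brushed steel beaker, open at the top and empty, 64 mm across, nearly cylindrical, 148 mm high, walls rigid, 0.13 to 0.25 kg. Origin: centre of its underside; z up its axis. Starts on one of the coasters that are not its own. It can be gripped round the body from above.
- coaster_blue: Blue plastic coaster, a round flat disc 110 mm across and 6 mm thick with a small tab on its rim (tab reaches 68 mm from the centre, along its -x), fixed to the counter. Origin: centre of its underside on the counter; z up. The creamer tin's place.
- coaster_yellow: Yellow plastic coaster, a round flat disc 110 mm across and 6 mm thick with a small tab on its rim (tab reaches 68 mm from the centre, along its -x), fixed to the counter. Origin: centre of its underside on the counter; z up. The honey jar's place.
- coaster_black: Black plastic coaster, a round flat disc 110 mm across and 6 mm thick with a small tab on its rim (tab reaches 68 mm from the centre, along its -x), fixed to the counter. Origin: centre of its underside on the counter; z up. The steel beaker's place.
- coaster_green: Green plastic coaster, a round flat disc 110 mm across and 6 mm thick with a small tab on its rim (tab reaches 68 mm from the centre, along its -x), fixed to the counter. Origin: centre of its underside on the counter; z up. Empty at the start; free for parking.
- sugar_bowl: Small glass bowl of sugar cubes, 77 mm across, 54 mm high, loose on the counter; to be left alone. Origin: centre of its underside; z up.
- sugar_dispenser: Round glass sugar dispenser with chrome spout (the one left of the block of mugs), 69 mm across, 121 mm high, loose on the counter; to be left alone. Origin: centre of its underside; z up.
- white_mug: White mug standing upside down, alone at the right front, nearer the robot than the block of many such mugs behind, 70 mm across (body centre 14 mm from the origin along its +y), 99 mm with the handle (which points along its -y), 90 mm high, loose on the counter; to be left alone. Origin: on the counter under the middle of its outline; z up.
Mind the look-alikes: they are no part of the job. Leave any purple look-alike of the honey_jar alone.

How it is judged:
By the outcome, as a careful person would: the job done as asked, in the order asked, and still so for the second after the job is handed in, with the robot touching nothing.
It also fails if it takes over 99 s, if anything falls off the work surface, if the arm or the gripper's body presses on something with over 40 N, if the wrist force passes 120 N, or if a joint passes its speed limit or range.

## Working session

There is one attempt and no reset: what is moved stays moved. The work goes in short steps, Python scripts to look and compute and a shell command to move; the robot and the scene stay as the last step left them, time stands still between calls to the robot, and variables do not carry over. Pictures are saved under pics/ and viewed, at most 16 in all, crops included, and the job is handed in when it is done.

```bash
ls; mkdir -p pics
python3 - <<'E'
from rig import readout,cams
import cv2,numpy as np
s=readout.read_state();print(s['time_s'],s['position'],s['tcp_rot'],s['opening'])
for n in("scene","side"):
    c=cams.capture(n);cv2.imwrite(f"pics/{n}0.png",c['image']);print(n,c['intrinsics'],c['k1'],c['xyz'],c['rotation'])
E
```

```text
pics
0.0 [0.19491276 0.59306086 0.22157766] [[-9.49930130e-01  3.12460726e-01 -1.02124345e-03]
 [ 3.12462164e-01  9.49928324e-01 -1.89099418e-03]
 [ 3.79246667e-04 -2.11541228e-03 -9.99997691e-01]] 0.999457286113325
scene [[523.95961656   0.         323.0690921 ]
 [  0.         523.95961656 235.93585475]
 [  0.           0.           1.        ]] -0.09339073078117777 [-0.25793002 -0.79767281  0.93819983] [[ 0.68188897 -0.46260374  0.56659087]
 [-0.73144143 -0.42640911  0.53213598]
 [-0.00456858 -0.77728569 -0.62913121]]
side [[486.73973705   0.         317.60749395]
 [  0.         486.73973705 243.52530482]
 [  0.           0.           1.        ]] 0.009748631930554922 [ 0.83898711 -0.695747    0.88080603] [[ 0.9030313   0.3289288  -0.27629753]
 [ 0.42954559 -0.6989068   0.5718565 ]
 [-0.00500615 -0.63508671 -0.77242463]]
```

View pics/scene0.png

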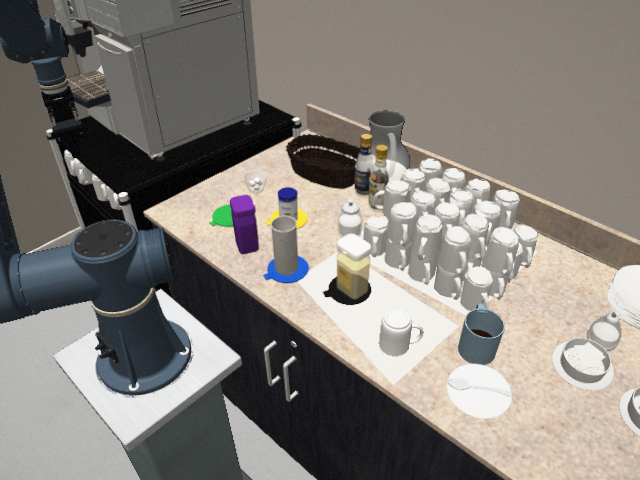

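View pics/side0.png

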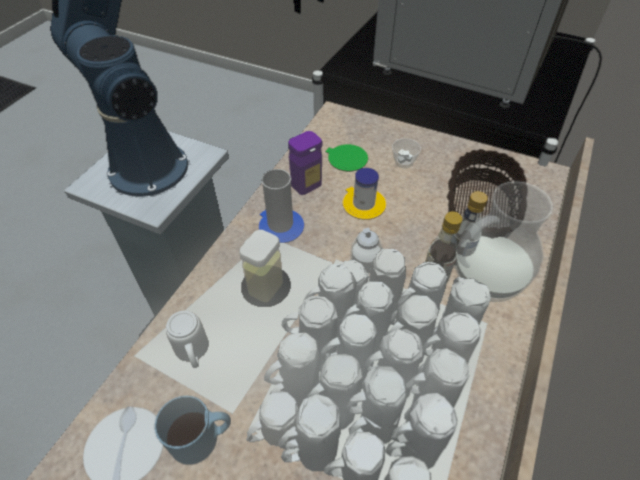

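Scene view: the beaker (285,247) is on blue, the tin (288,203) on yellow and the honey jar (352,268) on black. Green (228,215) is free. The look-alikes are the purple jar (244,225), which is not the honey jar because its contents aren't yellow, and the mug block. I'll enlarge to confirm and measure the coasters.

```bash
cat > h.py <<'E'
import numpy as np,cv2
from rig import readout,cams
from scipy.optimize import least_squares
def cap(n):
    s=readout.read_state(); c=cams.capture(n)
    if n=="wrist":
        T=np.eye(4);T[:3,:3]=s['tcp_rot'];T[:3,3]=s['position'];W=T@np.array(c['tool_from_camera'])
        c['xyz'],c['rotation']=W[:3,3],W[:3,:3]
    return c
def rays(c,uv):
    K=np.array(c['intrinsics']);uv=np.atleast_2d(np.float64(uv))
    d=(uv-K[:2,2])/K[[0,1],[0,1]];r=np.linalg.norm(d,axis=1);q=r.copy()
    for _ in range(20):q=r/(1+c['k1']*q*q)
    d=d*(q/np.maximum(r,1e-9))[:,None]
    return np.c_[d,np.ones(len(d))]@np.array(c['rotation']).T
def plane(c,uv,z):
    D=rays(c,uv);o=np.array(c['xyz']);return (o+D*((z-o[2])/D[:,2])[:,None])[:,:2]
def proj(c,P):
    p=(np.atleast_2d(P)-c['xyz'])@np.array(c['rotation']);x=p[:,:2]/p[:,2:];r2=(x**2).sum(1,keepdims=True)
    K=np.array(c['intrinsics']);return x*(1+c['k1']*r2)*K[0,0]+K[:2,2]
def mask(c,lo,hi,box):
    m=cv2.inRange(cv2.cvtColor(c['image'],cv2.COLOR_BGR2HSV),lo,hi);k=np.zeros_like(m)
    x0,y0,x1,y1=box;k[y0:y1,x0:x1]=255;return m&k
def circ(P,R):  # robust circle fit, known radius; P boundary points
    f=lambda p:np.hypot(*(P-p).T)-R
    best=min((least_squares(f,P.mean(0)+d,loss='cauchy',f_scale=.0015) for d in np.array([[0,0],[.03,0],[-.03,0],[0,.03],[0,-.03]])),key=lambda r:r.cost)
    return best.x,np.mean(abs(f(best.x))<.002),len(P)
def bound(m):
    cs=[a for a in cv2.findContours(m,cv2.RETR_EXTERNAL,cv2.CHAIN_APPROX_NONE)[0] if len(a)>15];return np.concatenate(cs)[:,0,:]
E
cat > a.py <<'E'
from h import *
for n,bx in(("scene",dict(green=(200,195,245,235),yellow=(262,200,315,235),blue=(255,250,315,290),black=(315,270,380,310))),
            ("side",dict(green=(320,140,375,175),yellow=(335,180,395,225),blue=(250,205,310,245),black=(225,265,295,315)))):
    c=cap(n)
    H=dict(green=((50,120,60),(80,255,255)),yellow=((20,180,120),(35,255,255)),blue=((105,150,90),(125,255,255)),black=((0,0,0),(180,255,50)))
    for k in bx:
        m=mask(c,*H[k],bx[k]); P=plane(c,bound(m),.006); print(n,k,circ(P,.055))
    x0,y0=(180,160) if n=="scene" else (210,120)
    im=cv2.resize(c['image'][y0:y0+150,x0:x0+200],None,fx=4,fy=4,interpolation=cv2.INTER_CUBIC);cv2.imwrite(f"pics/{n}z.png",im)
E
python3 a.py
```

```text
scene green (array([0.46882856, 0.26180396]), np.float64(0.34782608695652173), 69)
scene yellow (array([0.56976407, 0.12436708]), np.float64(0.3389830508474576), 59)
scene blue (array([ 0.41952947, -0.02875561]), np.float64(0.36), 125)
scene black (array([ 0.47368031, -0.19756666]), np.float64(0.34959349593495936), 123)
side green (array([0.46583848, 0.26160903]), np.float64(0.3917525773195876), 97)
side yellow (array([0.57240913, 0.12413822]), np.float64(0.34558823529411764), 136)
side blue (array([ 0.42687706, -0.03990761]), np.float64(0.22727272727272727), 66)Traceback (most recent call last):
  File "a.py", line 7, in <module>
    m=mask(c,*H[k],bx[k]); P=plane(c,bound(m),.006); print(n,k,circ(P,.055))
                                     ~~~~~^^^
  File "h.py", line 29, in bound
    cs=[a for a in cv2.findContours(m,cv2.RETR_EXTERNAL,cv2.CHAIN_APPROX_NONE)[0] if len(a)>15];return np.concatenate(cs)[:,0,:]
                                                                                                       ~~~~~~~~~~~~~~^^^^
ValueError: need at least one array to concatenate
```

View pics/scenez.png

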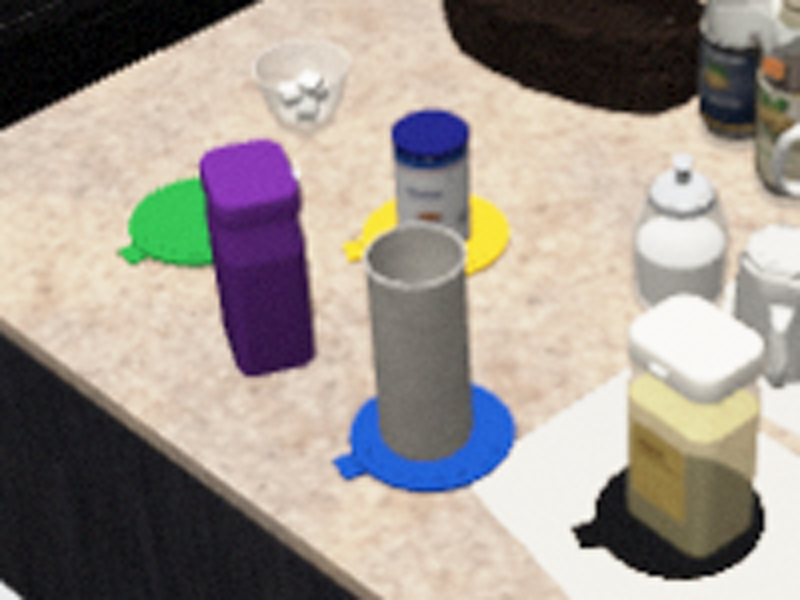

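The crop confirms it: the purple jar (crop 255,260) is the look-alike. The target honey jar (695,430) has yellow honey and a cream lid, the tin is at (430,170) and the beaker at (420,340). Next: tops and the side view.

```bash
cat > b.py <<'E'
from h import *
s=cap("scene")
for k,uv,z in(("tin",(287.5,193),.1),("beaker",(284,223.8),.154),("honey",(354.2,243),.152),("purple",(242.5,203),.146),("bowl",(255.5,177),.054),("dispknob",(350.5,201.5),.121)):
    print(k,plane(s,uv,z).round(3))
c=cap("side")
m=mask(c,(115,80,30),(130,255,255),(350,165,385,190));P=plane(c,bound(m),.1);print('tinlid side',circ(P,.0285))
m=mask(c,(0,0,0),(180,255,90),(225,265,295,315));P=plane(c,bound(m),.006);print('black',circ(P,.055))
x0,y0=210,120
cv2.imwrite("pics/sidez.png",cv2.resize(c['image'][y0:y0+190,x0:x0+220],None,fx=3,fy=3,interpolation=cv2.INTER_CUBIC))
E
python3 b.py
```

```text
tin [[0.57  0.117]]
beaker [[ 0.418 -0.032]]
honey [[ 0.48  -0.204]]
purple [[0.413 0.121]]
bowl [[0.609 0.306]]
dispknob [[ 0.636 -0.06 ]]
tinlid side (array([0.57327148, 0.11557175]), np.float64(0.5535714285714286), 56)
black (array([ 0.46830399, -0.18754559]), np.float64(0.20689655172413793), 87)
```

View pics/sidez.png

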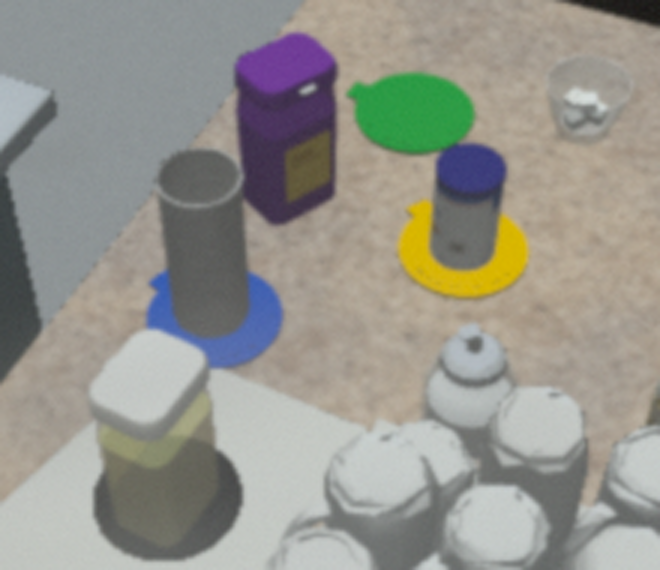

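```bash
python3 -m inch '[[28,-58,18,0,8.7],[28,-58,18,0,8.7],[28,-58,18,0,8.7],[28,-58,18,0,8.7],[28,-58,18,0,8.7],[28,-58,18,0,8.7],[28,-58,18,0,8.7],[28,-58,18,0,8.7],[28,-58,18,0,8.7],[28,-58,18,0,8.7]]'
```

```text
time_s: 1.13
position: [0.37, 0.2305, 0.3355]
tcp_rot: [[-0.95, 0.312, 0.001], [0.312, 0.95, 0.0], [-0.001, 0.0, -1.0]]
force: [1.7, -0.3, 0.3]
opening: 1.001
grasp_force: 0.0
```

```bash
python3 -m inch '[[10,-21,9,0,8.7],[10,-21,9,0,8.7],[10,-21,9,0,8.7],[10,-21,9,0,8.7],[10,-21,9,0,8.7],[10,-21,9,0,8.7],[10,-21,9,0,8.7],[10,-21,9,0,8.7],[10,-21,9,0,8.7],[10,-21,9,0,8.7]]'
python3 - <<'E'
from h import *
c=cap("wrist");cv2.imwrite("pics/w1.png",c['image']);print(c['tool_from_camera'],c['intrinsics'],c['k1'],c['xyz'])
E
```

```text
time_s: 1.97
position: [0.4686, 0.0235, 0.424]
tcp_rot: [[-0.95, 0.311, -0.002], [0.311, 0.95, 0.001], [0.002, 0.0, -1.0]]
force: [0.2, -0.3, 0.8]
opening: 1.001
grasp_force: 0.0
[[ 2.22797706e-04 -9.53482631e-01 -3.01447879e-01  8.31692068e-02]
 [ 9.99999838e-01  3.70446285e-04 -4.32633426e-04 -4.15413440e-04]
 [ 5.24178704e-04 -3.01447733e-01  9.53482558e-01 -1.61608969e-01]
 [ 0.00000000e+00  0.00000000e+00  0.00000000e+00  1.00000000e+00]] [[409.53609623   0.         323.87415486]
 [  0.         409.53609623 240.95773077]
 [  0.           0.           1.        ]] -0.011585863421115321 [0.38976421 0.04881612 0.58575976]
```

View pics/w1.png

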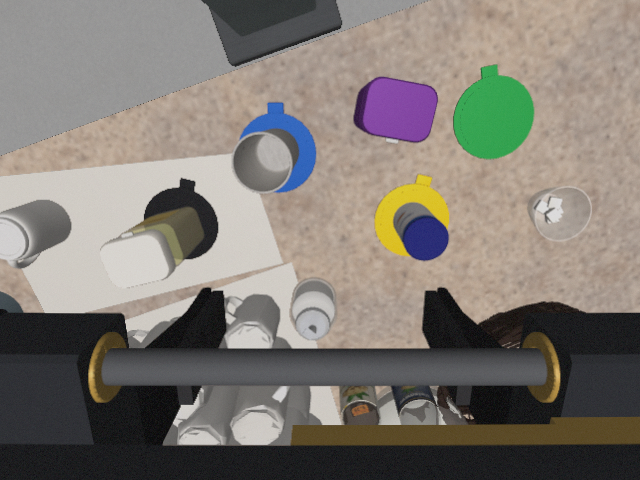

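The wrist view shows everything: blue (277,150), green (494,117), yellow (412,219), black (181,222). The tin lid is at (426,240), the beaker rim at (263,162), the honey lid at (136,257) and the purple jar at (398,110).

```bash
cat > w.py <<'E'
from h import *
c=cap("wrist")
H=dict(green=((50,120,60),(80,255,255),(440,60,550,170)),yellow=((20,180,120),(35,255,255),(365,170,460,265)),blue=((100,150,90),(119,255,255),(230,95,325,200)),black=((0,0,0),(180,255,50),(140,175,222,262)))
for k,(lo,hi,b) in H.items(): print(k,circ(plane(c,bound(mask(c,lo,hi,b)),.006),.055))
print('tin',circ(plane(c,bound(mask(c,(115,100,30),(130,255,255),(395,205,455,265))),.1),.0285))
m=mask(c,(135,80,30),(160,255,255),(340,65,450,150));P=plane(c,bound(m),.146).astype(np.float32);print('purple',P.min(0),P.max(0))
b=c['image'];g=cv2.cvtColor(b,cv2.COLOR_BGR2GRAY)
P=plane(c,[(263,162)],.154);print('beaker',P)
cv2.imwrite("pics/w1z.png",cv2.resize(b[120:300,90:310],None,fx=3.5,fy=3.33,interpolation=cv2.INTER_CUBIC))
E
python3 w.py
```

```text
green (array([0.46613135, 0.26532461]), np.float64(0.570281124497992), 249)
yellow (array([0.57355043, 0.12470039]), np.float64(0.37545126353790614), 277)
blue (array([ 0.41994004, -0.03288621]), np.float64(0.3914590747330961), 281)
black (array([ 0.47239569, -0.20158171]), np.float64(0.3231939163498099), 263)
tin (array([0.57065213, 0.12196811]), np.float64(0.8770491803278688), 122)
purple [0.37412575 0.07574007] [0.4476216 0.1625037]
beaker [[ 0.41684712 -0.02685112]]
```

View pics/w1z.png

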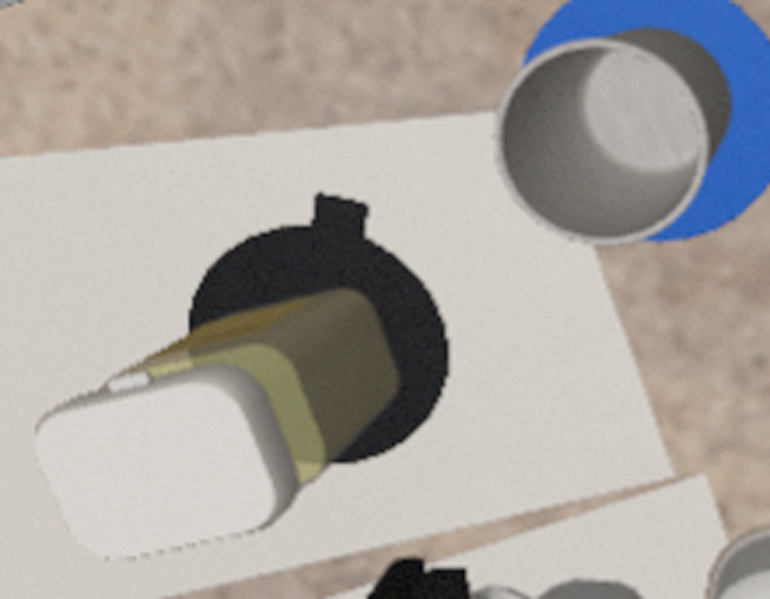

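Run:
```python
from h import *
c=cap("wrist");f=lambda x,y:(90+x/3.5,120+y/(599/180))
q={'top':[(70,405),(200,367)],'bot':[(110,558),(262,528)],'left':[(40,435),(95,550)],'right':[(235,390),(275,500)]}
for k,v in q.items():
    P=plane(c,[f(*a) for a in v],.152);d=P[1]-P[0];print(k,P.round(3).tolist(),np.degrees(np.arctan2(d[1],d[0])).round(1))
P=plane(c,[f(350,290),f(398,385),f(335,460)],.008);print(P.round(4))
s=readout.read_state();print(s['joint_positions'],s['position'])
# rim circle of the beaker from edges
g=cv2.cvtColor(c['image'],cv2.COLOR_BGR2GRAY)
P=plane(c,[f(*a) for a in[(497,140),(605,40),(708,140),(605,242)]],.154);print(P.round(4),P.mean(0))
```

```text
top [[0.446, -0.221], [0.447, -0.175]] 88.9
bot [[0.501, -0.234], [0.506, -0.181]] 84.3
left [[0.453, -0.235], [0.496, -0.237]] -3.0
right [[0.458, -0.168], [0.498, -0.172]] -6.2
[[ 0.4539 -0.1755]
 [ 0.4998 -0.1736]
 [ 0.524  -0.2133]]
[-1.07967038e+01  6.76398350e+00  8.53305555e+01  7.67079129e-03
  8.79674307e+01 -8.27154640e+01] [0.46891745 0.02361911 0.42430575]
[[ 0.4071 -0.0577]
 [ 0.3887 -0.0164]
 [ 0.4267  0.0021]
 [ 0.4474 -0.0384]] [ 0.41745941 -0.02758854]
```

```bash
python3 -m inch '[[-5,-5.4,-10,-76,8.7],[-5,-5.4,-10,-76,8.7],[-5,-5.4,-10,-76,8.7],[-5,-5.4,-10,-76,8.7],[-5,-5.4,-10,-76,8.7],[-5,-5.4,-10,-76,8.7],[-5,-5.4,-10,-76,8.7],[-5,-5.4,-10,-76,8.7],[-5,-5.4,-10,-76,8.7],[-5,-5.4,-10,-76,8.7]]';python3 -m inch '[[0,0,0,-4.5,8.7],[0,0,0,-4.5,8.7],[0,0,0,-4.5,8.7]]'
python3 - <<'E'
from h import *
c=cap("wrist");cv2.imwrite("pics/w2.png",c['image']);print(readout.read_state()['joint_positions'])
b=mask(c,(100,150,60),(119,255,255),(0,0,640,480));print(circ(plane(c,bound(b),.006),.055))
print(proj(c,[[.418,-.03,.154],[.418,-.03,.006]]))
E
```

```text
time_s: 2.95
position: [0.4194, -0.0307, 0.3246]
tcp_rot: [[0.001, 1.0, -0.0], [1.0, -0.001, 0.0], [0.0, -0.0, -1.0]]
force: [0.1, -0.5, -1.0]
opening: 0.999
grasp_force: 0.0
time_s: 3.2
position: [0.4195, -0.031, 0.3247]
tcp_rot: [[0.072, 0.997, -0.0], [0.997, -0.072, 0.0], [0.0, -0.0, -1.0]]
force: [0.0, -0.5, 0.1]
opening: 1.003
grasp_force: 0.0
[-1.95383403e+01  6.60203536e+00  1.01159644e+02  4.25270324e-04
  7.22461013e+01 -1.53927937e+01]
(array([ 0.4194946 , -0.03227188]), np.float64(0.27852998065764023), 517)
[[321.98964901 214.4494238 ]
 [322.47066331 184.37701717]]
```

View pics/w2.png

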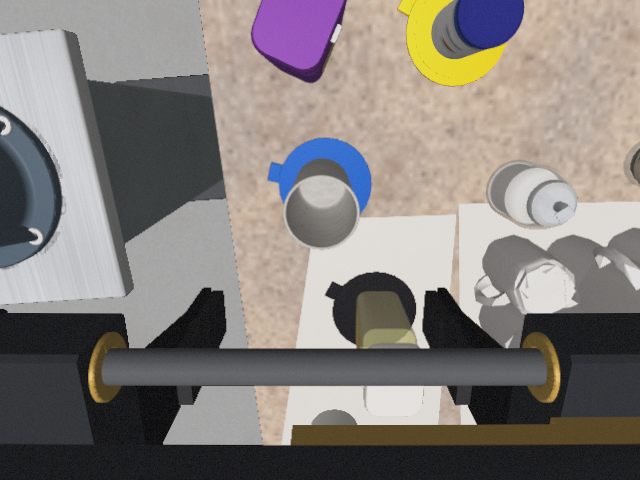

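The beaker rim centre is at (321.5,212), which agrees with (0.418,-0.029). The purple jar at (300,35) is clear of it. Descend, grip, lift.

```bash
python3 -m inch '[[-0.1,0.2,-12,0,8.7],[-0.1,0.2,-12,0,8.7],[-0.1,0.2,-12,0,8.7],[-0.1,0.2,-18,0,8.7],[-0.1,0.2,-18,0,8.7],[-0.1,0.2,-21,0,8.7],[-0.1,0.2,-22.7,0,8.7],[-0.1,0.2,-22.7,0,8.7],[-0.1,0.2,-22.7,0,8.7]]' && python3 -m inch '[[0,0,0,0,6.9],[0,0,0,0,6.0],[0,0,0,0,5.5],[0,0,0,0,5.5],[0,0,0,0,5.5],[0,0,0,0,5.5],[0,0,0,0,5.5],[0,0,0,0,5.5]]'
```

```text
time_s: 4.0
position: [0.4184, -0.0294, 0.0972]
tcp_rot: [[0.074, 0.997, -0.002], [0.997, -0.074, 0.001], [0.001, -0.002, -1.0]]
force: [0.4, -0.6, 0.7]
opening: 1.001
grasp_force: 0.0
time_s: 4.67
position: [0.4189, -0.0298, 0.0984]
tcp_rot: [[0.075, 0.997, 0.001], [0.997, -0.075, -0.0], [-0.0, 0.001, -1.0]]
force: [-1.5, -0.0, 5.8]
opening: 0.725
grasp_force: 29.8
```

```bash
python3 -m inch '[[0,0,3,0,5.5],[0,0,6,0,5.5],[0,0,10,0,5.5],[0,0,14,0,5.5],[0,0,17,0,5.5],[0,0,18,0,5.5],[0,0,18,0,5.5]]' && python3 -m inch '[[0.6,3,0,0,5.5],[1.2,6,0,0,5.5],[1.8,10,0,0,5.5],[2.4,14,0,0,5.5],[3.0,18,0,0,5.5],[3.6,22,0,0,5.5],[4.2,26,0,0,5.5],[4.8,29.3,0,0,5.5],[4.8,29.3,0,0,5.5],[4.8,29.3,0,0,5.5]]'
python3 - <<'E'
from h import *
c=cap("wrist");print(circ(plane(c,bound(mask(c,(50,120,60),(80,255,255),(0,0,640,480))),.006),.055))
c=cap("scene");print(circ(plane(c,bound(mask(c,(50,120,60),(80,255,255),(190,180,275,245))),.006),.055))
E
```

```text
time_s: 5.25
position: [0.4204, -0.0302, 0.2806]
tcp_rot: [[0.075, 0.997, 0.007], [0.997, -0.075, -0.002], [-0.002, 0.007, -1.0]]
force: [0.9, -0.1, -2.3]
opening: 0.72
grasp_force: 29.9
time_s: 6.08
position: [0.4653, 0.2644, 0.2753]
tcp_rot: [[0.072, 0.997, -0.004], [0.997, -0.072, -0.002], [-0.002, -0.004, -1.0]]
force: [-0.4, -0.6, -2.1]
opening: 0.723
grasp_force: 29.9
(array([0.46676752, 0.26507389]), np.float64(0.5504885993485342), 307)
(array([0.46883064, 0.26180331]), np.float64(0.34782608695652173), 69)
```

```bash
python3 -m inch '[[0.1,0,-4,0,5.5],[0.1,0,-8,0,5.5],[0.1,0,-12,0,5.5],[0.1,0,-15,0,5.5],[0.1,0,-17,0,5.5],[0.1,0,-17.6,0,5.5],[0.1,0,-17.9,0,5.5],[0.1,0,-17.9,0,5.5],[0.1,0,-17.9,0,5.5]]' && python3 -m inch '[[0,0,0,0,7],[0,0,0,0,8.7],[0,0,0,0,8.7],[0,0,0,0,8.7],[0,0,2,0,8.7],[0,0,6,0,8.7],[0,0,10,0,8.7],[0,0,14,0,8.7],[0,0,14,0,8.7]]'
```

```text
time_s: 6.93
position: [0.4684, 0.2624, 0.0996]
tcp_rot: [[0.077, 0.997, 0.002], [0.997, -0.077, 0.0], [0.0, 0.002, -1.0]]
force: [1.1, 0.5, -1.4]
opening: 0.722
grasp_force: 29.9
time_s: 7.68
position: [0.4727, 0.2652, 0.2468]
tcp_rot: [[0.075, 0.997, 0.016], [0.997, -0.075, 0.005], [0.007, 0.016, -1.0]]
force: [1.1, 0.8, 0.6]
opening: 0.998
grasp_force: 0.0
```

```bash
python3 -m inch '[[10.4,-14.4,0,0,8.7],[10.4,-14.4,0,0,8.7],[10.4,-14.4,0,0,8.7],[10.4,-14.4,0,0,8.7],[10.4,-14.4,0,0,8.7],[10.4,-14.4,0,0,8.7],[10.4,-14.4,0,0,8.7]]'
python3 - <<'E'
from h import *
c=cap("wrist");cv2.imwrite("pics/w3.png",c['image'])
print('yellow',circ(plane(c,bound(mask(c,(20,180,120),(35,255,255),(0,0,640,480))),.006),.055))
print('tin',circ(plane(c,bound(mask(c,(115,100,30),(130,255,255),(250,0,450,330))),.1),.0285))
c=cap("scene");print('tin scene',circ(plane(c,bound(mask(c,(113,100,30),(130,255,255),(272,180,305,215))),.1),.0285))
print(readout.read_state()['position'])
E
```

```text
time_s: 8.27
position: [0.5711, 0.1193, 0.2382]
tcp_rot: [[0.077, 0.997, -0.002], [0.997, -0.077, 0.001], [0.001, -0.002, -1.0]]
force: [-0.6, -0.4, -0.5]
opening: 1.001
grasp_force: 0.0
yellow (array([0.57208812, 0.1229326 ]), np.float64(0.4132420091324201), 438)
tin (array([0.57315515, 0.12434449]), np.float64(0.9902439024390244), 205)
tin scene (array([0.56752509, 0.1161187 ]), np.float64(0.5714285714285714), 49)
[0.5701983  0.12070169 0.23837603]
```

View pics/w3.png

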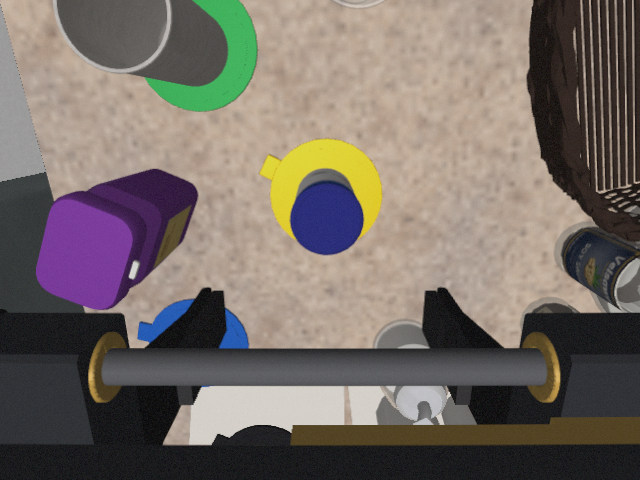

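Purple jar at (90,250), tin lid (327,217) on yellow (326,192). The tin is within 2 mm of the middle of the yellow coaster. Grip it.

```bash
python3 -m inch '[[0.1,0.35,-4,0,8.7],[0.1,0.35,-8,0,8.7],[0.1,0.35,-12,0,8.7],[0.1,0.35,-16,0,8.7],[0.1,0.35,-18,0,8.7],[0.1,0.35,-18.9,0,8.7],[0.1,0.35,-18.9,0,8.7],[0.1,0.35,-18.9,0,8.7]]' && python3 -m inch '[[0,0,0,0,7],[0,0,0,0,6],[0,0,0,0,5],[0,0,0,0,4.8],[0,0,0,0,4.8],[0,0,0,0,4.8],[0,0,0,0,4.8],[0,0,0,0,4.8],[0,0,0,0,4.8]]' && python3 -m inch '[[0,0,3,0,4.8],[0,0,7,0,4.8],[0,0,11,0,4.8],[0,0,15,0,4.8],[0,0,18,0,4.8],[0,0,18,0,4.8]]'
```

```text
time_s: 9.03
position: [0.5728, 0.124, 0.0504]
tcp_rot: [[0.074, 0.997, 0.001], [0.997, -0.074, 0.0], [0.0, 0.001, -1.0]]
force: [0.1, -0.1, 0.9]
opening: 1.001
grasp_force: 0.0
time_s: 9.78
position: [0.5732, 0.1227, 0.0502]
tcp_rot: [[0.076, 0.997, 0.001], [0.997, -0.076, -0.0], [0.0, 0.001, -1.0]]
force: [-0.2, 0.6, 5.2]
opening: 0.641
grasp_force: 30.0
time_s: 10.28
position: [0.5766, 0.1231, 0.2362]
tcp_rot: [[0.075, 0.997, 0.013], [0.997, -0.075, 0.0], [0.001, 0.013, -1.0]]
force: [1.7, 0.7, -1.3]
opening: 0.637
grasp_force: 30.0
```

```bash
python3 -m inch '[[-3,-3,0,0,4.8],[-6,-6,0,0,4.8],[-9,-9,0,0,4.8],[-12,-12,0,0,4.8],[-14.5,-14.7,0,0,4.8],[-15.2,-15.4,0,0,4.8],[-15.2,-15.4,0,0,4.8],[-15.2,-15.4,0,0,4.8],[-15.2,-15.4,0,0,4.8]]'
python3 - <<'E'
from h import *
c=cap("wrist");cv2.imwrite("pics/w4.png",c['image'])
print('blue',circ(plane(c,bound(mask(c,(100,170,90),(117,255,255),(0,0,640,480))),.006),.055))
print('tin grip',circ(plane(c,bound(mask(c,(117,100,30),(130,255,255),(200,200,450,350))),.286),.0285))
c=cap("scene");print('blue scene',circ(plane(c,bound(mask(c,(100,170,90),(117,255,255),(250,245,320,290))),.006),.055))
c=cap("side");print('blue side',circ(plane(c,bound(mask(c,(100,120,90),(120,255,255),(250,195,315,250))),.006),.055))
print(readout.read_state()['position'])
E
```

```text
time_s: 11.03
position: [0.4217, -0.0308, 0.2294]
tcp_rot: [[0.075, 0.997, 0.0], [0.997, -0.075, 0.0], [0.001, 0.0, -1.0]]
force: [0.8, 0.9, -2.8]
opening: 0.637
grasp_force: 30.0
blue (array([ 0.41948501, -0.03218567]), np.float64(0.31802120141342755), 566)
tin grip (array([ 0.42198596, -0.02533842]), np.float64(0.5588235294117647), 374)
blue scene (array([ 0.41874974, -0.02918554]), np.float64(0.4095238095238095), 105)
blue side (array([ 0.41787735, -0.03516653]), np.float64(0.3217391304347826), 115)
[ 0.42163929 -0.03044078  0.22947342]
```

View pics/w4.png

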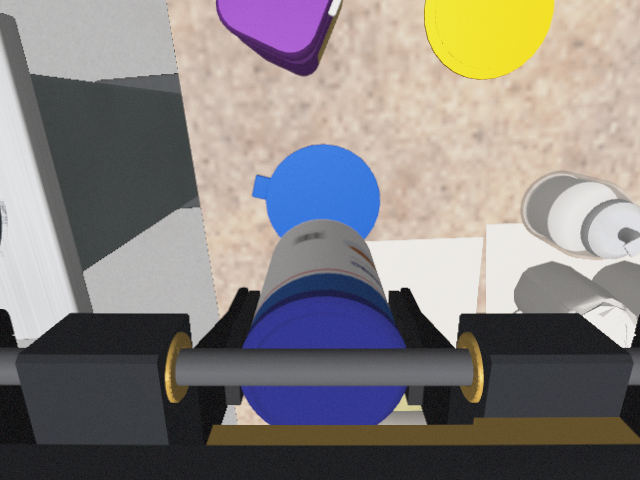

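The tin is held upright over the blue coaster (323,196). Lower and release it.

```bash
python3 -m inch '[[-0.2,-0.2,-4,0,4.8],[-0.2,-0.2,-8,0,4.8],[-0.2,-0.2,-12,0,4.8],[-0.2,-0.2,-15,0,4.8],[-0.2,-0.2,-17,0,4.8],[-0.2,-0.2,-17.6,0,4.8],[-0.2,-0.2,-17.9,0,4.8],[-0.2,-0.2,-17.9,0,4.8],[-0.2,-0.2,-17.9,0,4.8]]' && python3 -m inch '[[0,0,0,0,6],[0,0,0,0,7.5],[0,0,0,0,8.7],[0,0,0,0,8.7],[0,0,0,0,8.7],[0,0,3,0,8.7],[0,0,7,0,8.7],[0,0,11,0,8.7],[0,0,15,0,8.7],[0,0,18,0,8.7]]' && python3 -m inch '[[0,0,3,0,8.7],[0,0,3,0,8.7],[0,0,3,0,8.7],[0,0,3,0,8.7]]'
python3 - <<'E'
from h import *
c=cap("wrist")
print('blue',circ(plane(c,bound(mask(c,(100,170,90),(117,255,255),(0,0,640,480))),.006),.055))
print('tin',circ(plane(c,bound(mask(c,(117,100,30),(130,255,255),(250,50,450,330))),.1),.0285))
print(readout.read_state()['position'])
E
```

```text
time_s: 11.93
position: [0.42, -0.033, 0.0513]
tcp_rot: [[0.074, 0.997, 0.002], [0.997, -0.074, -0.001], [-0.001, 0.002, -1.0]]
force: [1.1, -0.5, -2.1]
opening: 0.636
grasp_force: 30.0
time_s: 12.77
position: [0.4191, -0.0333, 0.2338]
tcp_rot: [[0.076, 0.997, 0.003], [0.997, -0.076, -0.001], [-0.001, 0.003, -1.0]]
force: [0.6, -0.3, -0.2]
opening: 0.999
grasp_force: 0.0
time_s: 13.1
position: [0.4179, -0.033, 0.2602]
tcp_rot: [[0.076, 0.997, -0.001], [0.997, -0.076, 0.0], [0.0, -0.001, -1.0]]
force: [-0.6, -0.3, 0.2]
opening: 1.005
grasp_force: 0.0
blue (array([ 0.41943143, -0.03185759]), np.float64(0.40476190476190477), 420)
tin (array([ 0.42066769, -0.03054008]), np.float64(0.9736842105263158), 190)
[ 0.41752387 -0.03283155  0.25955236]
```

```bash
python3 -m inch '[[5.6,-17,5,0,8.7],[5.6,-17,5,0,8.7],[5.6,-17,5,0,8.7],[5.6,-17,5,0,8.7],[5.6,-17,5,0,8.7],[5.6,-17,5,0,8.7],[5.6,-17,5,0,8.7],[5.6,-17,5,0,8.7]]'
python3 - <<'E'
from h import *
c=cap("wrist");print(readout.read_state()['position'])
print('black',circ(plane(c,bound(mask(c,(0,0,0),(180,255,50),(240,90,410,290))),.006),.055))
im=c['image'].copy()
cv2.imwrite("pics/w5.png",cv2.resize(im[80:330,190:510],None,fx=2.4,fy=2.4,interpolation=cv2.INTER_CUBIC))
E
```

```text
time_s: 13.82
position: [0.4732, -0.2016, 0.3086]
tcp_rot: [[0.075, 0.997, -0.004], [0.997, -0.075, 0.004], [0.003, -0.005, -1.0]]
force: [-0.7, 0.6, -0.8]
opening: 0.999
grasp_force: 0.0
[ 0.47333052 -0.20130369  0.30893451]
black (array([ 0.47182156, -0.20197638]), np.float64(0.38328530259365995), 347)
```

View pics/w5.png

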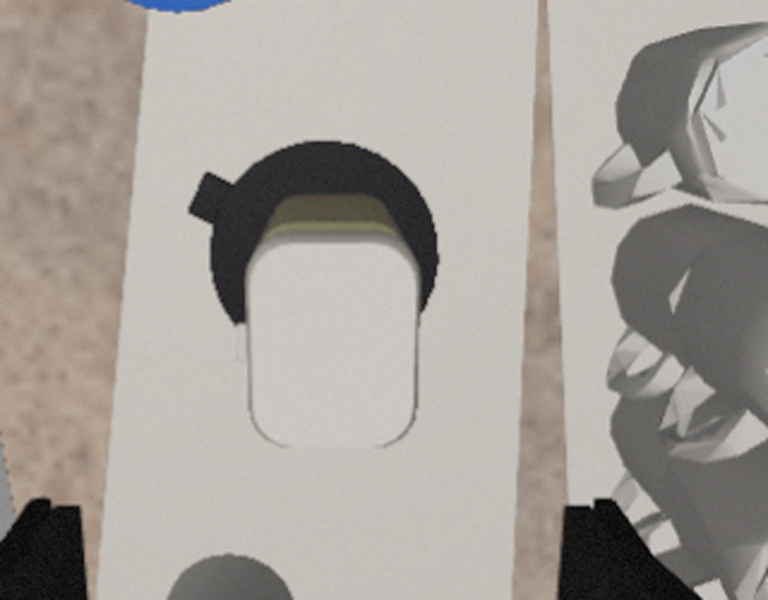

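The honey lid spans crop (248–418, 236–447), square to the gripper. The clasp is on its -x side and the black coaster is at (325,250).

Run:
```python
from h import *
c=cap("wrist");f=lambda x,y:(190+x/2.4,80+y/2.4)
print(readout.read_state()['position'],plane(c,[f(248,342),f(418,342),f(333,238),f(333,447),f(248,280),f(250,410)],.152).round(4))
print(plane(c,[f(270,196),f(390,196)],.008).round(4), plane(c,[f(332,196)],.006))
```

```text
[ 0.47355202 -0.20125817  0.30932827] [[ 0.4481 -0.2014]
 [ 0.5049 -0.2056]
 [ 0.479  -0.1687]
 [ 0.4738 -0.241 ]
 [ 0.4501 -0.1804]
 [ 0.4464 -0.2254]]
[[ 0.4507 -0.1693]
 [ 0.5064 -0.1734]] [[ 0.47946905 -0.17167631]]
```

```bash
python3 -m inch '[[0.3,-0.3,-4,0,8.7],[0.3,-0.3,-8,0,8.7],[0.3,-0.3,-12,0,8.7],[0.3,-0.3,-16,0,8.7],[0.3,-0.3,-19,0,8.7],[0.3,-0.3,-21,0,8.7],[0.3,-0.3,-22,0,8.7],[0.3,-0.3,-22,0,8.7],[0.3,-0.3,-22,0,8.7]]' && python3 -m inch '[[0,0,0,0,7],[0,0,0,0,6],[0,0,0,0,5],[0,0,0,0,4.8],[0,0,0,0,4.8],[0,0,0,0,4.8],[0,0,0,0,4.8],[0,0,0,0,4.8],[0,0,0,0,4.8]]'
```

```text
time_s: 14.67
position: [0.4778, -0.2056, 0.091]
tcp_rot: [[0.074, 0.997, -0.0], [0.997, -0.074, 0.0], [0.0, -0.0, -1.0]]
force: [0.7, -0.6, -0.7]
opening: 0.996
grasp_force: 0.0
time_s: 15.42
position: [0.4775, -0.2063, 0.0912]
tcp_rot: [[0.075, 0.997, -0.0], [0.997, -0.075, -0.0], [-0.0, -0.0, -1.0]]
force: [-2.0, -0.0, 5.6]
opening: 0.664
grasp_force: 30.0
```

```bash
python3 -m inch '[[0,0,1,0,4.8],[0,0,2.5,0,4.8],[0,0,5,0,4.8],[0,0,8,0,4.8],[0,0,11,0,4.8],[0,0,14,0,4.8],[0,0,15.5,0,4.8],[0,0,16,0,4.8],[0,0,16,0,4.8]]' && python3 -m inch '[[0.6,2,0,0,4.8],[1.4,5,0,0,4.8],[2.4,8.5,0,0,4.8],[3.5,12,0,0,4.8],[4.4,15.5,0,0,4.8],[5.4,19,0,0,4.8],[6.4,22.5,0,0,4.8],[7.5,26,0,0,4.8],[8.3,29,0,0,4.8],[9.0,31.5,0,0,4.8]]' && python3 -m inch '[[0.5,1.3,0,0,4.8],[0.5,1.5,0,0,4.8],[0.5,1.5,0,0,4.8],[0.5,1.5,0,0,4.8]]'
python3 - <<'E'
from h import *
c=cap("wrist");print(readout.read_state()['position'])
print('yellow',circ(plane(c,bound(mask(c,(22,180,170),(35,255,255),(150,50,500,290))),.006),.055))
c2=cap("scene");print('yel scene',circ(plane(c2,bound(mask(c2,(22,180,150),(35,255,255),(260,195,316,238))),.006),.055))
cv2.imwrite("pics/w6.png",np.hstack([cv2.resize(c['image'],(480,360)),c2['image'][100:460:1,180:480]]))
E
```

```text
time_s: 16.17
position: [0.4778, -0.2061, 0.2515]
tcp_rot: [[0.075, 0.997, 0.001], [0.997, -0.075, -0.001], [-0.001, 0.002, -1.0]]
force: [0.6, 0.4, -5.7]
opening: 0.67
grasp_force: 30.0
time_s: 17.0
position: [0.5662, 0.1115, 0.2477]
tcp_rot: [[0.074, 0.997, -0.006], [0.997, -0.074, 0.001], [0.0, -0.006, -1.0]]
force: [0.3, -0.5, -5.2]
opening: 0.664
grasp_force: 30.0
time_s: 17.33
position: [0.5716, 0.1228, 0.2493]
tcp_rot: [[0.076, 0.997, -0.003], [0.997, -0.076, -0.001], [-0.001, -0.003, -1.0]]
force: [-0.1, -0.7, -6.2]
opening: 0.668
grasp_force: 30.0
[0.57186833 0.12242265 0.24969265]
yellow (array([0.57211272, 0.12240383]), np.float64(0.4740061162079511), 327)
yel scene (array([0.56866719, 0.12426885]), np.float64(0.3956043956043956), 91)
```

View pics/w6.png

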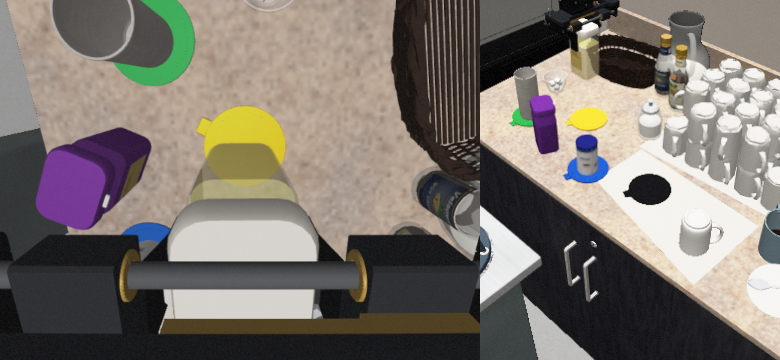

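Jar held upright; the tin stands on blue, the beaker on green, and the purple jar is undisturbed. Lower onto yellow.

```bash
python3 -m inch '[[0,0.1,-4,0,4.8],[0,0.1,-8,0,4.8],[0,0.1,-11,0,4.8],[0,0.1,-13.5,0,4.8],[0,0.1,-15,0,4.8],[0,0.1,-15.6,0,4.8],[0,0.1,-15.9,0,4.8],[0,0.1,-15.9,0,4.8],[0,0.1,-15.9,0,4.8]]' && python3 -m inch '[[0,0,0,0,6],[0,0,0,0,7.5],[0,0,0,0,8.7],[0,0,0,0,8.7],[0,0,0,0,8.7],[0,0,3,0,8.7],[0,0,7,0,8.7],[0,0,11,0,8.7],[0,0,15,0,8.7],[0,0,17,0,8.7]]' && python3 -m inch '[[0,0,4,0,8.7],[0,0,4,0,8.7],[0,0,4,0,8.7],[0,0,4,0,8.7]]'
python3 - <<'E'
from h import *
c=cap("wrist");print(readout.read_state()['position'])
print('yellow',circ(plane(c,bound(mask(c,(22,180,170),(35,255,255),(150,50,500,290))),.006),.055))
cv2.imwrite("pics/w7.png",cv2.resize(c['image'][80:330,190:510],None,fx=2.4,fy=2.4,interpolation=cv2.INTER_CUBIC))
E
```

```text
time_s: 18.18
position: [0.5744, 0.1244, 0.093]
tcp_rot: [[0.076, 0.997, 0.004], [0.997, -0.076, -0.0], [0.0, 0.004, -1.0]]
force: [0.7, 0.9, -5.2]
opening: 0.667
grasp_force: 30.0
time_s: 19.02
position: [0.5752, 0.125, 0.2675]
tcp_rot: [[0.075, 0.997, 0.009], [0.997, -0.075, 0.0], [0.001, 0.009, -1.0]]
force: [1.5, -0.3, 0.1]
opening: 0.995
grasp_force: 0.0
time_s: 19.35
position: [0.5723, 0.1248, 0.3017]
tcp_rot: [[0.075, 0.997, -0.0], [0.997, -0.075, -0.0], [-0.0, -0.0, -1.0]]
force: [-0.9, 0.0, -0.1]
opening: 1.0
grasp_force: 0.0
[0.57180376 0.12479166 0.30061971]
yellow (array([0.57201475, 0.1220971 ]), np.float64(0.39275766016713093), 359)
```

View pics/w7.png

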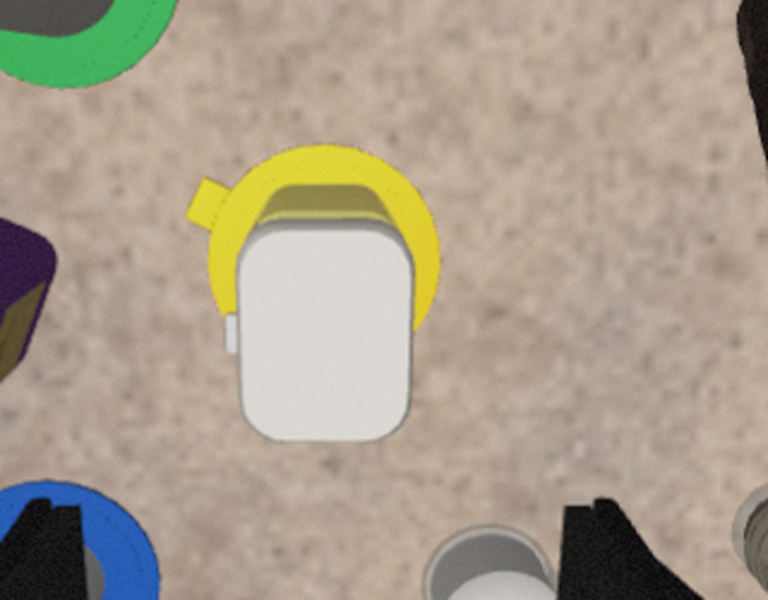

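```bash
python3 - <<'E'
from h import *
c=cap("wrist");f=lambda x,y:(190+x/2.4,80+y/2.4)
print(plane(c,[f(240,332),f(412,332),f(326,225),f(326,440)],.152).mean(0))
E
python3 -m inch '[[-10.3,14,0,0,8.7],[-10.3,14,0,0,8.7],[-10.3,14,0,0,8.7],[-10.3,14,0,0,8.7],[-10.3,14,0,0,8.7],[-10.3,14,0,0,8.7],[-10.3,14,0,0,8.7],[-10.3,14,0,0,8.7]]'
python3 - <<'E'
from h import *
c=cap("wrist");print(readout.read_state()['position'])
print('green',circ(plane(c,bound(mask(c,(50,120,60),(80,255,255),(0,0,640,480))),.006),.055))
cv2.imwrite("pics/w8.png",cv2.resize(c['image'][80:330,190:510],None,fx=2.4,fy=2.4,interpolation=cv2.INTER_CUBIC))
E
```

```text
[0.57319966 0.12712987]
time_s: 20.12
position: [0.4705, 0.2639, 0.301]
tcp_rot: [[0.076, 0.997, -0.001], [0.997, -0.076, -0.001], [-0.001, -0.001, -1.0]]
force: [-0.3, 0.1, 1.1]
opening: 1.002
grasp_force: 0.0
[0.47069682 0.26367225 0.30110513]
green (array([0.4669133, 0.2647949]), np.float64(0.47560975609756095), 328)
```

View pics/w8.png

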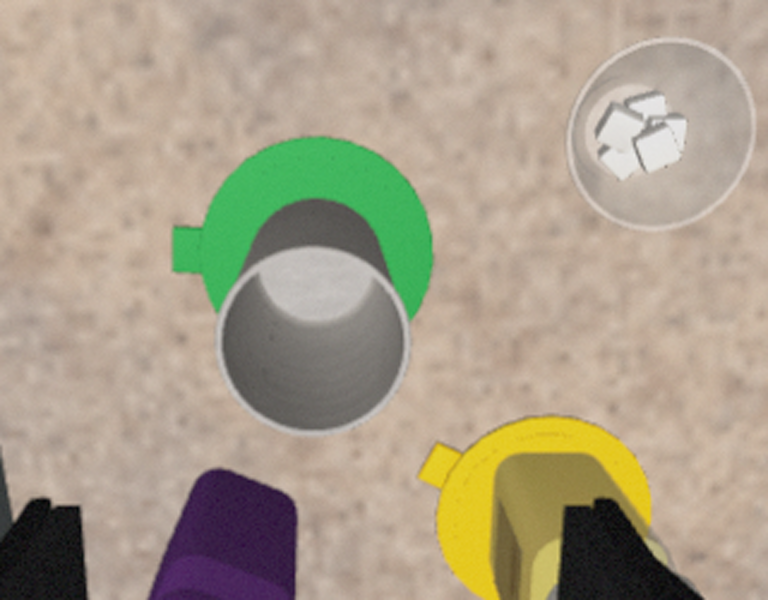

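Run:
```python
from h import *
c=cap("wrist");f=lambda x,y:(190+x/2.4,80+y/2.4)
P=plane(c,[f(217,340),f(410,340),f(313.5,246),f(313.5,435)],.154);print(P.mean(0),np.ptp(P,axis=0),readout.read_state()['position'])
```

```text
[0.46814306 0.26407835] [0.06246355 0.06329071] [0.47077793 0.26359654 0.30123543]
```

```bash
python3 -m inch '[[-0.25,0.05,-4,0,8.7],[-0.25,0.05,-8,0,8.7],[-0.25,0.05,-12,0,8.7],[-0.25,0.05,-16,0,8.7],[-0.25,0.05,-19,0,8.7],[-0.25,0.05,-20.3,0,8.7],[-0.25,0.05,-20.3,0,8.7],[-0.25,0.05,-20.3,0,8.7]]' && python3 -m inch '[[0,0,0,0,7],[0,0,0,0,6],[0,0,0,0,5.5],[0,0,0,0,5.5],[0,0,0,0,5.5],[0,0,0,0,5.5],[0,0,0,0,5.5],[0,0,0,0,5.5]]' && python3 -m inch '[[0,0,3,0,5.5],[0,0,6,0,5.5],[0,0,10,0,5.5],[0,0,14,0,5.5],[0,0,17,0,5.5],[0,0,18,0,5.5],[0,0,18,0,5.5]]' && python3 -m inch '[[0,-3,0,0,5.5],[0,-7,0,0,5.5],[0,-11,0,0,5.5],[0,-15,0,0,5.5],[0,-19,0,0,5.5],[0,-23,0,0,5.5],[0,-27,0,0,5.5],[0,-31,0,0,5.5],[0,-35,0,0,5.5],[0.2,-39,0,0,5.5]]' && python3 -m inch '[[0,-4,0,0,5.5],[0.2,-7,0,0,5.5],[0.2,-7.5,0,0,5.5],[0.2,-7.5,0,0,5.5],[0.2,-7.5,0,0,5.5]]'
python3 - <<'E'
from h import *
c=cap("wrist");print(readout.read_state()['position'])
print('black',circ(plane(c,bound(mask(c,(0,0,0),(180,255,50),(240,90,410,270))),.006),.055))
c=cap("scene");print('black',circ(plane(c,bound(mask(c,(0,0,0),(180,255,50),(315,265,380,310))),.006),.055))
E
```

```text
time_s: 20.88
position: [0.4678, 0.2643, 0.098]
tcp_rot: [[0.077, 0.997, -0.001], [0.997, -0.077, -0.001], [-0.001, -0.001, -1.0]]
force: [0.1, -0.3, 0.9]
opening: 1.002
grasp_force: 0.0
time_s: 21.55
position: [0.4678, 0.2656, 0.0997]
tcp_rot: [[0.075, 0.997, 0.002], [0.997, -0.075, 0.0], [0.001, 0.002, -1.0]]
force: [-0.5, -0.8, 5.9]
opening: 0.724
grasp_force: 30.0
time_s: 22.13
position: [0.4685, 0.2659, 0.2813]
tcp_rot: [[0.075, 0.997, 0.006], [0.997, -0.075, 0.002], [0.002, 0.006, -1.0]]
force: [1.0, 0.2, -1.9]
opening: 0.725
grasp_force: 30.0
time_s: 22.97
position: [0.4667, -0.1256, 0.2756]
tcp_rot: [[0.076, 0.997, -0.006], [0.997, -0.076, 0.003], [0.003, -0.006, -1.0]]
force: [0.9, -0.1, -1.6]
opening: 0.723
grasp_force: 30.0
time_s: 23.38
position: [0.4697, -0.1984, 0.2762]
tcp_rot: [[0.076, 0.997, -0.005], [0.997, -0.076, 0.004], [0.004, -0.005, -1.0]]
force: [-0.1, 0.3, -1.6]
opening: 0.727
grasp_force: 30.0
[ 0.46989143 -0.19782133  0.27673842]
black (array([ 0.45335508, -0.15016568]), np.float64(0.19117647058823528), 612)
black (array([ 0.47013387, -0.19867282]), np.float64(0.44036697247706424), 109)
```

```bash
python3 -m inch '[[0.2,-0.2,-4,0,5.5],[0.2,-0.2,-8,0,5.5],[0.2,-0.2,-12,0,5.5],[0.2,-0.2,-15,0,5.5],[0.2,-0.2,-17,0,5.5],[0.2,-0.2,-17.6,0,5.5],[0.2,-0.2,-17.9,0,5.5],[0.2,-0.2,-17.9,0,5.5],[0.2,-0.2,-17.9,0,5.5]]' && python3 -m inch '[[0,0,0,0,7],[0,0,0,0,8.7],[0,0,0,0,8.7],[0,0,0,0,8.7],[0,0,3,0,8.7],[0,0,7,0,8.7],[0,0,11,0,8.7],[0,0,15,0,8.7],[0,0,19,0,8.7],[0,0,21,0,8.7]]' && python3 -m inch '[[0,0,2,0,8.7],[0,0,2,0,8.7],[0,0,2,0,8.7],[0,0,2,0,8.7]]'
python3 - <<'E'
from h import *
c=cap("wrist");print(readout.read_state()['position'])
print('black',circ(plane(c,bound(mask(c,(0,0,0),(180,255,55),(240,90,410,290))),.006),.055))
cv2.imwrite("pics/w9.png",cv2.resize(c['image'][80:330,190:510],None,fx=2.4,fy=2.4,interpolation=cv2.INTER_CUBIC))
E
```

```text
time_s: 24.23
position: [0.474, -0.2009, 0.1007]
tcp_rot: [[0.074, 0.997, 0.002], [0.997, -0.074, -0.001], [-0.001, 0.002, -1.0]]
force: [0.8, -0.7, -1.4]
opening: 0.727
grasp_force: 30.0
time_s: 25.07
position: [0.4749, -0.2028, 0.3152]
tcp_rot: [[0.076, 0.997, 0.007], [0.997, -0.075, -0.005], [-0.005, 0.008, -1.0]]
force: [0.1, -0.7, 0.2]
opening: 1.003
grasp_force: 0.0
time_s: 25.4
position: [0.4725, -0.2012, 0.3286]
tcp_rot: [[0.076, 0.997, -0.002], [0.997, -0.076, 0.001], [0.001, -0.002, -1.0]]
force: [0.1, 0.2, -0.3]
opening: 0.996
grasp_force: 0.0
[ 0.47230396 -0.20114809  0.32808205]
black (array([ 0.47186835, -0.20182904]), np.float64(0.40514469453376206), 311)
```

View pics/w9.png

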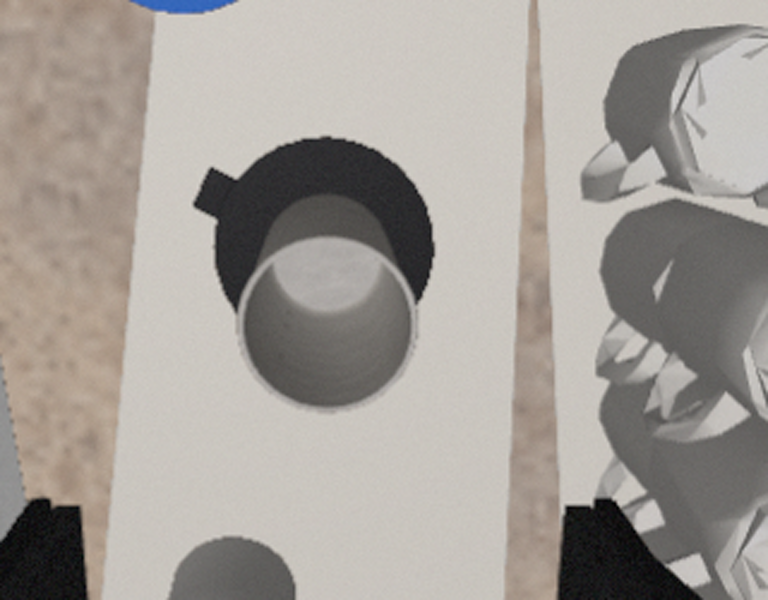

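Run:
```python
from h import *
c=cap("wrist");f=lambda x,y:(190+x/2.4,80+y/2.4)
P=plane(c,[f(237,323),f(417,323),f(327,236),f(327,411)],.154);print('rim',P.mean(0),np.ptp(P,axis=0))
print('coaster top edge, base far edge',plane(c,[f(325,137),f(326,194)],.006))
print('coaster l/r',plane(c,[f(216,243),f(434,243)],.006))
print(readout.read_state()['position'])
# honey base edge (frame of w7)
T=np.array(cams.capture("wrist")['tool_from_camera']);R=np.array([[.075,.997,0],[.997,-.075,0],[0,0,-1.]]);
c['rotation']=R@T[:3,:3];c['xyz']=R@T[:3,3]+[.5718,.1248,.3006]
print('honey: coaster far edge, base far edge',plane(c,[f(324,145),f(324,184)],.006), 'lid',plane(c,[f(240,332),f(412,332),f(326,225),f(326,440)],.152).mean(0))
for n,b in(("scene",(235,130,335,300)),("side",(0,0,1,1))):
    cc=cap(n);cv2.imwrite(f"pics/{n}f.png",cc['image'])
s,d=cv2.imread("pics/scenef.png"),cv2.imread("pics/sidef.png")
cv2.imwrite("pics/fin.png",np.hstack([cv2.resize(s[165:325,195:395],(400,320)),cv2.resize(d[125:325,230:430],(400,400))[:320]]) )
```

```text
rim [ 0.47380958 -0.2015817 ] [0.06301712 0.06302272]
coaster top edge, base far edge [[ 0.47746058 -0.14599372]
 [ 0.47594328 -0.1729002 ]]
coaster l/r [[ 0.42002572 -0.19264514]
 [ 0.52731686 -0.20072047]]
[ 0.47232246 -0.20112948  0.327906  ]
honey: coaster far edge, base far edge [[0.57709854 0.17744285]
 [0.57581321 0.16011626]] lid [0.57353304 0.12715598]
```

View pics/fin.png

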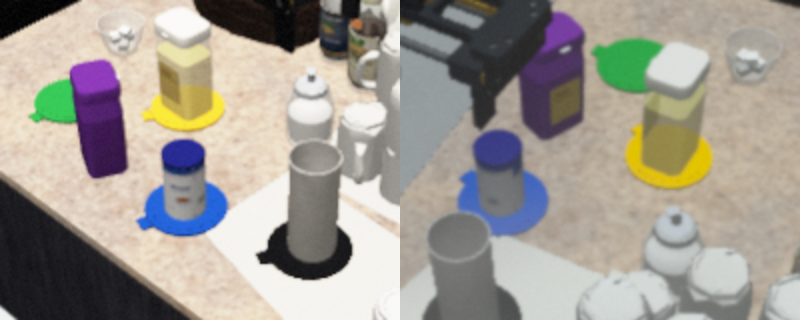

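All three stand upright and centred within about 3 mm: tin on blue, honey on yellow, beaker on black. The bowl, dispenser and purple jar are where they were, and the gripper is clear and 0.33 m up.

```bash
python3 -c "
from rig import bot;print(bot.hand_in())"
```

```text
the job is handed in; nothing more can be done
None
```

The job is handed in: the creamer tin stands on the blue coaster, the honey jar on the yellow and the steel beaker on the black, all upright. The tin and beaker measured about 2 mm off centre; the jar measured 1 mm at its base and up to 5 mm at its lid. It took about 26 s on the robot clock, with nothing else seen to be disturbed.

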